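# Slide a square nut into the torch stand's recess and lock it

### The arm

A 7-joint arm with a two-finger parallel gripper is mounted at the origin on the work surface. World frame = base frame: x ahead of the robot, y to its left, z up, the work surface at z = 0. Lengths are in m, angles in rad, forces in N, time in s.
With the tool pointing down it reaches from about 0.425 to 0.925 m from the base axis. Payload 6.8 kg.
Tool frame: the origin (TCP) lies midway between the tips of the shut fingers; the grasp point (between the pads) lies 19 mm behind it; z points along the fingers, y is the line along which they close (so a half turn about z gives the same grasp; the last joint's range is limited). The gripper opens to 85 mm and grips with 20 to 120 N. Pads are 22 mm wide; open, the fingers measure 114 mm over their backs; the gripper's body (76 mm by 85 mm) begins 54 mm behind the grasp point. The pads swing forward as they close: fully open they stand 13 mm farther back than shut.
Start: joints at [1.118, 0.477, 0.022, 1.555, -0.011, 1.109, -0.083], TCP at [0.228, -0.635, 0.231] pointing down, gripper open.
Joint ranges: [-2.96, 2.96], [-0.34, 2.1], [-1.41, 1.46], [0.24, 2.44], [-1.37, 4.51], [0.17, 1.92], [-2.96, 2.96]. Speed limits (rad/s): [2.39, 2.39, 3.14, 3.14, 3.14, 3.14, 3.14].

### API

Orientations are given as a rotation vector (axis times angle).
In Python, from bench import r gives the robot as it stands. The module is installed in compiled form; this text tells all that it offers.
- The arm moves only by the tool apply_moves, never from a script. Its argument "rows" is a list of rows, each a list of 6 numbers: the shift along the tool's x, y, z scaled (see below), then the turn, a rotation vector about the tool's x, y, z scaled (see below). A call has 1 to 5 rows; each row is the pose to reach, as a shift and turn from the pose commanded when the call began, along the tool's axes at that moment; what a row does not reach only later rows make up. The controller multiplies each number of a shift by 0.25 m and each number of a turn by 90 degrees. A row lasts 1/8 s, in which the tool goes at most 62.5 mm and 10.7 degrees, less where a joint would pass 70% of its speed; a pose out of reach is approached as far as the arm can. A call with a number of a shift or a turn outside -1 to 1 is refused whole. A call with a gripper value outside its range is refused whole. "claw" is the opening, from 0 (shut) to 1 (fully open), set as the call begins (left out, the last holds). The fingers move at their own pace and stop on an object; "newtons" is the grip in N (left out, the last holds). Time passes only in rows, so rows that repeat a pose let the fingers close. It gives the time, the measured TCP pose, the force, the opening and the grip force at its end, in the units of the state.
- r.get_obs(): the state, without advancing time (a new reading comes with each control period).
- r.grab_frame(name): name is "side" or "top" or "wrist"; returns a dict with "pixels" (400x640x3 uint8, red, green, blue), "intrinsics" (3x3 intrinsics, pixels), "eye" and "attitude" of the camera in the world. Camera axes: x right, y up, looking along -z (the intrinsics and any distortion apply to the point x, -y, -z); pixel columns grow to the right and rows downward; lengths in m; the calibration is good to about 2 mm. A picture is of the moment at which its call begins. There is no depth.
- r.hand_in(): hands the job in; it is judged then, once.
Trained networks look in a picture, given as the dict that the camera call returned (one of the last four; its "shot" number tells which), for a name from the list of things; names that differ only in an ending like _2 or _b are one class to them, and where a whole thing is asked for, a point or a joint stands for the part that bears it (a point fixed in the world has none). Each returns a list of dicts, best first, with "conf" (0 to 1); they miss things now and then, are a little off and sometimes report something else, mostly with a low value. They report only what shows in the picture. A call takes as long as a camera call. They do not tell look-alikes from the thing itself.
- r.search_frame(picture, thing): "rect" ([left, top, width, height] in pixels, round what is visible of it).
- r.outline_of(picture, thing): "pixels" (400x640 bool, what is visible of it) and "rect" ([left, top, width, height] in pixels, round what is visible of it).
- r.landmark_of(picture, thing): "point" ([column, row] in pixels: a listed point, or the origin of a listed thing).
The state is a dict: "clock": time; "joints": joint angles; "qvel": joint speeds; "tau": joint torques, N m; "tcp_pos": TCP position; "orientation": TCP orientation; "contact_force": force on the tool from outside, world axes, zero at the start; "moment": the same for the moment, N m; "grip_width": finger opening in m; "gripper_force": force on a finger pad.
Only numpy, scipy, OpenCV 4.12 (cv2) and the standard library are available. Lean on these libraries where they do the work, as an engineer would, in place of code of your own. Each camera call takes 0.05 s, during which the arm holds its last target. There are 200 camera calls.

### The job

On the torch stand's bed plate, push the loose square nut flat across the plate - no gripping, no lifting, and gently - against the guide bar and along it until it drops fully home into the square recess. Then slide the keeper shut over the nut as far as it goes, and leave the washer, the glass tumbler and the graphite paddle alone.

Things in the scene. Friction and masses are not known exactly. Their poses are not given: they have to be found in the camera images.
- foot: fixed dark steel foot plate on the bench, x -120..120, y -160..190 mm, top at z 8; origin on the bench, z up. On it lies the bed plate (see bed_mark)
- bed_mark (a point): nominal origin of the bed plate, at its top, z 22 of the foot; axes as the foot's. Grey-painted steel, fixed, x -100..100, y -140..170 mm, 14 thick. It is clamped parallel to the foot but anywhere up to 8 mm off, either way, along x and along y, WITH its bar, recess and keeper: this shift is not measured, so feel for them or see them. A screw head (16 wide, 4 high) near each corner
- bar_mark (a point): nominal middle of the guide bar's near (-x) face (foot x 50, y -30), 6 mm above the bed's top; the real face is up to 8 mm nearer or farther. Bright steel bar along y, 14 wide (x), 210 long, 12 high above the bed
- recess_mark (a point): nominal centre of the square recess's mouth (foot x 26.5, y 50), at the bed's top; really up to 8 mm off in x and y. 48 by 48 mm, sides along the foot's axes, 6 deep, dark floor. Its far side lies 0.5 beyond the bar's face: a nut square on the bar lines up; slide it along towards +y. 1 mm of play a side; it drops nose first (it may snag), then flat, 10 mm proud; pushed on, it bears on the +y side
- nut_mid (a point): centre (half-way up) of the loose square steel nut, 46 by 46 by 16 high, 24 mm round hole, about 0.2 kg; axes along its sides. Starts flat on the bed, on the -y side of the recess and short of the bar, turned up to 25 degrees. 1 to 4 N slides it. Never grip or lift it, nor press on it with more than about 20 N: stop pushing when it stops on the bar or in the recess
- keeper (a joint): how far the keeper is open, m: 0 shut (end stop) to 0.035; it starts at 0.022 or more. It slides along the foot's y between two rails, towards -y to shut, needs about 2 N, stays where left. Its 30 mm wide tongue has its underside 11.5 mm above the bed: it passes over a seated nut (by 13 mm when shut) but runs into one that is not home
- knob_mark (a point): nominal centre (half-way up) of the keeper's upright black round knob when shut (foot x 26.5, y 100); it is that much farther along +y as the keeper is open, and up to 8 mm off in x and y. 18 mm across, 20 high, standing from 16.5 to 36.5 mm above the bed's top. Room for a fingertip on its +y side
- washer_mid (a point): centre of a loose round washer, 44 mm across, 4 thick, lying on the bed on the robot's side at +y; leave alone
- tumbler_mid (a point): centre of a green glass tumbler, 72 mm across, 100 high, standing on the bench at the left (+y); leave alone
- paddle_mid (a point): middle of a black graphite paddle with a wooden handle, about 270 long, 75 wide, 20 high, lying on the bench at the right (-y); leave alone
There are look-alikes about, which are no part of the job. Of the things like the part that bears nut_mid, leave any that is orange or pink; of the rest the larger one is meant.

How it is judged:
On the way, in this order (a step that is already met when the one before it is completed fails the run):
1. the nut lies fully home in the recess (horizontal distance between nut_mid and recess_mark below 0.014 m and z of nut_mid in the frame of foot between 0.0225 and 0.0255 m and angle between nut_mid's own z axis and vertical below 0.05 rad), for 0.2 s.
2. the keeper is shut over it (value of joint keeper below 0.004 m), for 0.2 s.
At the end, for the whole second after the job is handed in: the nut lies flat at the bottom of the recess (height within 1.5 mm of fully home, tilt under 0.05 rad, within 14 mm of the recess's nominal centre, which covers the bed's shift), at rest, and the keeper is within 4 mm of its stop over it (all of step 1 and value of joint keeper below 0.004 m and linear speed of nut below 0.01 m/s); the robot touches nothing.
It fails at once if the nut is lifted more than 8 mm off the bed plate (z of nut_mid in the frame of foot above 0.038 m).
It fails at once if the fingers press on or grip the nut with more than 20 N (contact force between the fingers and nut above 20 N).
It fails at once if the washer, tumbler or paddle is moved more than 15 mm (distance of any of washer_mid, tumbler_mid, paddle_mid from where it was at the start of the episode above 0.015 m).
It also fails if it takes over 64 s, if anything falls off the work surface, if the arm or the gripper's body presses on something with over 40 N, if the wrist force passes 120 N, or if a joint passes its speed limit or range.

## Working session

There is one attempt and no reset: what is moved stays moved. The work goes in short steps, Python scripts to look and compute and a tool call to move; the robot and the scene stay as the last step left them, time stands still between calls to the robot, and variables do not carry over. Pictures are saved under pics/ and viewed, at most 10 in all, crops included, and the job is handed in when it is done.

Besides the shell and the picture viewer there is one more tool, called after "Emit:" by a JSON object that holds its "api" and its "payload". apply_moves: Moves the arm, as the interface text tells. Its arguments: {"type":"object","properties":{"rows":{"type":"array","items":{"type":"array","items":{"type":"number"}}},"claw":{"type":"number"},"newtons":{"type":"number"}},"required":["rows"]}

```bash
mkdir -p pics; cat > h.py <<'E'
import numpy as np,cv2
from scipy.spatial.transform import Rotation as R
from bench import r
def att(f):
    a=np.array(f["attitude"],float)
    return a if a.shape==(3,3) else (R.from_rotvec(a).as_matrix() if a.size==3 else R.from_quat(a).as_matrix())
def proj(f,P):
    K=np.array(f["intrinsics"]);c=(np.atleast_2d(P)-np.array(f["eye"]))@att(f)
    q=np.c_[c[:,0],-c[:,1],-c[:,2]]@K.T
    return q[:,:2]/q[:,2:]
def ray(f,p,z):
    K=np.array(f["intrinsics"]);d=np.linalg.inv(K)@[p[0],p[1],1]
    d=att(f)@[d[0],-d[1],-d[2]];e=np.array(f["eye"])
    return e+d*(z-e[2])/d[2]
def save(f,n): cv2.imwrite("pics/"+n,cv2.cvtColor(f["pixels"],cv2.COLOR_RGB2BGR))
E
python3 - <<'E'
from h import *
o=r.get_obs();print({k:np.round(v,3) for k,v in o.items()})
for n in("top","side"):
    f=r.grab_frame(n);save(f,n+"0.png");print(n,{k:(np.round(v,3).tolist()) for k,v in f.items() if k!="pixels"})
    for t in("foot","bed_mark","bar_mark","recess_mark","nut_mid","knob_mark","keeper","washer_mid","tumbler_mid","paddle_mid"):
        print(t,[(np.round(d["point"]).tolist(),round(d["conf"],2)) for d in r.landmark_of(f,t)][:4],end=' ')
        if t in("nut_mid","foot","keeper"): print([(d["rect"],round(d["conf"],2)) for d in r.search_frame(f,t)][:4])
E
```

```text
{'clock': np.float64(0.0), 'joints': array([ 1.118,  0.478,  0.022,  1.556, -0.012,  1.109, -0.083]), 'qvel': array([ 0.001, -0.001,  0.   , -0.   , -0.   , -0.002, -0.002]), 'tau': array([-1.0000e-03, -5.9647e+01,  1.6080e+00, -2.8120e+01,  1.2000e-02,
        1.0000e-02, -0.0000e+00]), 'tcp_pos': array([ 0.228, -0.635,  0.23 ]), 'orientation': array([-3.093e+00, -5.390e-01,  1.000e-03]), 'contact_force': array([0.168, 0.096, 0.125]), 'moment': array([ 0.071, -0.005,  0.009]), 'gripper_force': np.float64(0.0), 'grip_width': np.float64(0.086)}
top {'intrinsics': [[473.811, 0.0, 308.985], [0.0, 473.811, 204.936], [0.0, 0.0, 1.0]], 'eye': [0.275, 0.005, 1.209], 'attitude': [0.165, -0.146, -1.558], 'shot': 1}
foot [] [([222.6, 129.9, 150.4, 116.5], 0.62)]
bed_mark [] bar_mark [] recess_mark [] nut_mid [([334.0, 206.0], 0.8), ([400.0, 216.0], 0.61), ([415.0, 246.0], 0.58), ([350.0, 268.0], 0.58)] [([344.2, 261.4, 12.1, 16.1], 0.74), ([404.6, 237.3, 25.3, 22.9], 0.73), ([323.8, 193.5, 19.7, 18.7], 0.55), ([390.7, 205.3, 18.7, 15.6], 0.46)]
knob_mark [] Traceback (most recent call last):
  File "<stdin>", line 6, in <module>
ValueError: it knows: bar_mark, bed_mark, foot, knob_mark, nut_mid, paddle_mid, recess_mark, tumbler_mid, washer_mid
```

```bash
python3 - <<'E'
from h import *
for n in("side","wrist"):
    f=r.grab_frame(n);save(f,n+"0.png");print(n,{k:(np.round(v,3).tolist()) for k,v in f.items() if k!="pixels"})
    for t in("foot","bed_mark","bar_mark","recess_mark","nut_mid","knob_mark","washer_mid","tumbler_mid","paddle_mid"):
        print(t,[(np.round(d["point"]).tolist(),round(d["conf"],2)) for d in r.landmark_of(f,t)][:4],end=' ')
        if t in("nut_mid","foot","keeper"): print([(d["rect"],round(d["conf"],2)) for d in r.search_frame(f,t)][:4])
a=cv2.imread("pics/top0.png")[100:300,200:467]
cv2.imwrite("pics/top0c.png",cv2.resize(a,None,fx=3,fy=3,interpolation=cv2.INTER_CUBIC)[:600,:800])
E
```

```text
side {'intrinsics': [[503.415, 0.0, 322.751], [0.0, 503.415, 195.661], [0.0, 0.0, 1.0]], 'eye': [0.389, -0.989, 0.648], 'attitude': [1.039, -0.055, -0.132], 'shot': 2}
foot [] [([278.5, 169.2, 115.0, 82.5], 0.76)]
bed_mark [] bar_mark [] recess_mark [] nut_mid [([334.0, 275.0], 0.68), ([284.0, 292.0], 0.62), ([326.0, 216.0], 0.58), ([255.0, 242.0], 0.57)] [([267.8, 277.6, 30.6, 28.8], 0.82), ([314.6, 207.2, 27.4, 19.0], 0.81), ([323.2, 264.9, 18.9, 18.2], 0.58), ([245.4, 236.3, 19.0, 16.8], 0.52)]
knob_mark [] washer_mid [([319.0, 185.0], 0.47)] tumbler_mid [([344.0, 136.0], 0.64)] paddle_mid [([373.0, 321.0], 0.77)] wrist {'intrinsics': [[293.777, 0.0, 315.188], [0.0, 293.777, 189.638], [0.0, 0.0, 1.0]], 'eye': [0.291, -0.613, 0.374], 'attitude': [-0.238, 0.167, -1.218], 'shot': 3}
foot [] []
bed_mark [] bar_mark [] recess_mark [] nut_mid [] []
knob_mark [] washer_mid [] tumbler_mid [] paddle_mid []
```

View pics/top0c.png

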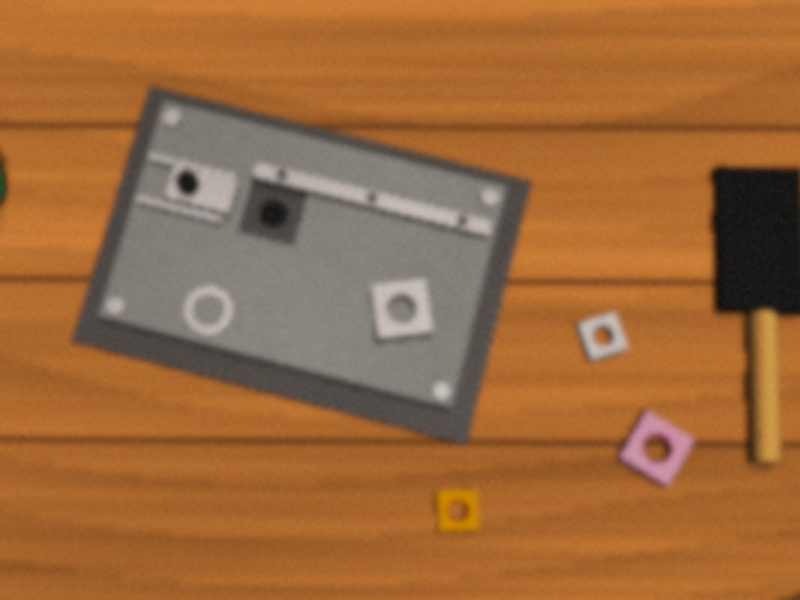

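View pics/side0.png

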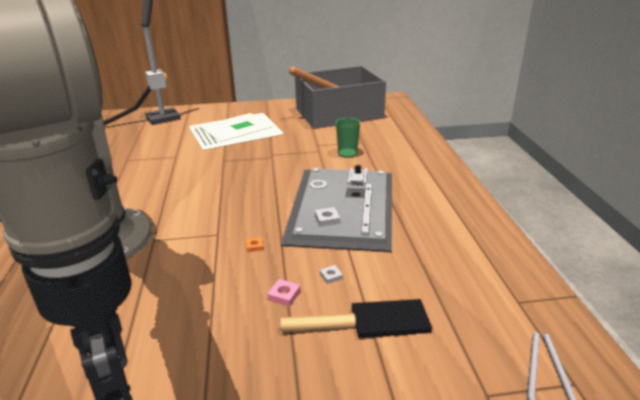

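The top crop shows the foot, the bed and the nut on the bed at crop (402,308). What could be taken for the nut, in full top pixels:
- (334,203): large grey, on the bed
- (400,212): small grey, on the bench
- (419,249): pink
- (352,270): orange

I choose the large grey one on the bed.

```bash
cat >> h.py <<'E'
from scipy.optimize import least_squares
def pose2(world,local):
    # 2D rigid fit -> x,y,theta
    w=np.array(world)[:,:2];l=np.array(local)[:,:2]
    g=lambda p:(l@np.array([[np.cos(p[2]),-np.sin(p[2])],[np.sin(p[2]),np.cos(p[2])]]).T+p[:2]-w).ravel()
    s=least_squares(g,[*w.mean(0),-0.2]);return s.x,g(s.x).reshape(-1,2)
def toW(p,l): 
    c,s=np.cos(p[2]),np.sin(p[2]);l=np.asarray(l);return np.array([[c,-s],[s,c]])@l[:2]+p[:2]
def toL(p,w):
    c,s=np.cos(p[2]),np.sin(p[2]);return np.array([[c,s],[-s,c]])@(np.asarray(w)[:2]-p[:2])
E
python3 - <<'E'
from h import *
f=r.grab_frame("top")
c=lambda x,y:(200+x/3-.33,100+y/3-.33)
W=[ray(f,c(*p),.008) for p in((152,88),(530,182),(466,441),(75,342))]
p,e=pose2(W,[(.12,.19),(.12,-.16),(-.12,-.16),(-.12,.19)])
print(p,np.rad2deg(p[2]),e.round(4).tolist())
for n,q,z in(("nuttop",(402,308),.038),("recess",(272,212),.022),("barL",(256,170),.034),("barR",(490,227),.034),("knob",(187,182),.058),("washer",(208,310),.026)):
    w=ray(f,c(*q),z);print(n,w.round(3),(toL(p,w)*1000).round(1))
N=[ray(f,c(*q),.038) for q in((371,285),(424,279),(434,332),(380,339))]
print([(toL(p,w)*1000).round(1).tolist() for w in N])
E
```

```text
[ 0.56118702  0.02713345 -0.24764157] -14.188816854120194 [[0.0019, 0.0022], [0.0016, -0.0024], [-0.0031, -0.002], [-0.0003, 0.0022]]
nuttop [ 0.517 -0.041  0.038] [-26.  -77.3]
recess [0.604 0.07  0.022] [31.4 52.2]
barL [0.638 0.084 0.034] [61.1 73.9]
barR [ 0.589 -0.117  0.034] [  62.1 -132.7]
knob [0.62  0.14  0.058] [ 29.5 124.1]
washer [0.517 0.123 0.026] [-66.5  82. ]
[[-13.3, -47.2], [2.9, -89.2], [-39.1, -108.2], [-56.3, -65.9]]
```

Emit:
{"api": "apply_moves", "payload": {"rows": [[0.15, -0.17, 0, 0, 0, 0.08], [0.3, -0.34, 0, 0, 0, 0.16], [0.45, -0.51, 0, 0, 0, 0.24], [0.6, -0.68, 0, 0, 0, 0.32], [0.75, -0.84, 0, 0, 0, 0.378]], "claw": 0.1}}

```text
clock: 2.33
tcp_pos: [0.3343, -0.3725, 0.2316]
orientation: [3.116, -0.395, 0.001]
contact_force: [0.6, 0.1, 0.3]
grip_width: 0.0083
gripper_force: 0.0
```

```bash
cat >> h.py <<'E'
P0=np.array([0.56118702,0.02713345,-0.24764157])
def go(l,z,yaw=None,p=P0):
    # print tool-frame shift units to reach local foot point l (m), height z, tool x at yaw (rad)
    o=r.get_obs();M=R.from_rotvec(o["orientation"]).as_matrix()
    d=M.T@(np.r_[toW(p,l),z]-o["tcp_pos"])/.25
    y=np.arctan2(M[1,0],M[0,0]);yaw=p[2] if yaw is None else yaw
    print("tcp",o["tcp_pos"].round(4),"local",(toL(p,o["tcp_pos"])*1000).round(1),"F",o["contact_force"].round(1),"t",round(float(o["clock"]),2),"j",o["joints"].round(2),"tilt",M[:,2].round(3),"shift",d.round(3),"turn",round(-(yaw-y)/(np.pi/2),3))
E
python3 -c "
from h import *
go((-.07,-.02),.15)"
```

```text
tcp [ 0.3343 -0.3725  0.2316] local [-122.1 -443.1] F [0.6 0.1 0.3] t 2.33 j [ 0.7   0.19  0.02  1.97 -0.    0.99 -1.1 ] tilt [ 0.001 -0.    -1.   ] shift [ 0.2   -1.693  0.326] turn -0.003
```

Emit:
{"api": "apply_moves", "payload": {"rows": [[0.02, -0.22, 0, 0, 0, 0], [0.04, -0.44, 0, 0, 0, 0], [0.07, -0.66, 0, 0, 0, 0], [0.09, -0.85, 0, 0, 0, 0], [0.1, -0.98, 0, 0, 0, 0]]}}

```text
clock: 2.95
tcp_pos: [0.419, -0.1407, 0.2317]
orientation: [-3.118, 0.386, -0.002]
contact_force: [0.7, 0.2, -0.2]
grip_width: 0.0086
gripper_force: 0.0
```

Emit:
{"api": "apply_moves", "payload": {"rows": [[0.02, -0.2, 0.08, 0, 0, 0], [0.04, -0.4, 0.16, 0, 0, 0], [0.07, -0.6, 0.24, 0, 0, 0], [0.1, -0.71, 0.33, 0, 0, 0], [0.1, -0.71, 0.33, 0, 0, 0]]}}

```text
clock: 3.58
tcp_pos: [0.486, 0.0252, 0.1476]
orientation: [-3.117, 0.384, 0.004]
contact_force: [-0.4, -1.2, 0.7]
grip_width: 0.0084
gripper_force: 0.0
```

```bash
python3 - <<'E'
from h import *
go((-.07,-.02),.15)
f=r.grab_frame("wrist");save(f,"w1.png");print(f["eye"],f["attitude"])
for t in("bar_mark","recess_mark","nut_mid","knob_mark","washer_mid"):
    print(t,[(np.round(d["point"],1).tolist(),round(d["conf"],2)) for d in r.landmark_of(f,t)][:3])
E
```

```text
tcp [0.486  0.0252 0.1476] local [-72.4 -20.4] F [-0.4 -1.2  0.7] t 3.58 j [ 0.09  0.3  -0.32  2.06  0.13  0.81 -2.11] tilt [-0.002  0.001 -1.   ] shift [ 0.01  -0.001 -0.01 ] turn 0.002
[0.55161352 0.00806334 0.29008172] [-0.19480381  0.24965021 -1.80275878]
bar_mark []
recess_mark []
nut_mid [([448.1, 267.9], 0.95), ([379.0, 133.0], 0.87), ([560.9, 106.6], 0.72)]
knob_mark []
washer_mid [([202.7, 175.5], 0.75)]
```

View pics/w1.png

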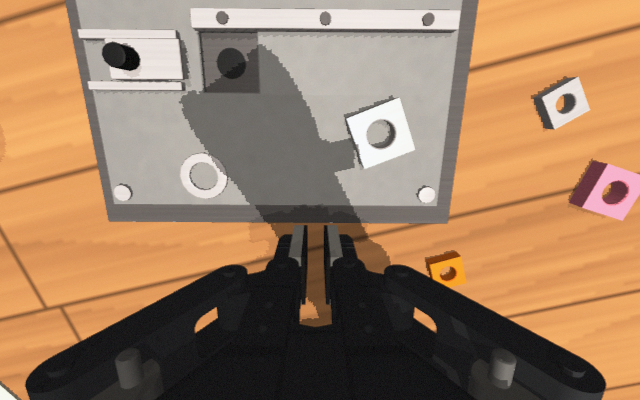

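The wrist picture shows:
- nut top, with corners at about (346,114), (399,98), (414,150) and (364,163)
- recess, from (201,94) to (259,33)
- bar near edge, at row ~29
- knob at (115,53)
- washer at (203,176)
- closed fingertips at (317,230)

```bash
python3 - <<'E'
from h import *
f=r.grab_frame("wrist")
for n,q,z in(("barL",(192,25),.034),("barR",(458,29),.034),("barLfar",(192,10),.034),("barRfar",(458,11),.034),("recNearL",(201,94),.022),("recNearR",(259,94),.022),("recFarL",(204,33),.022),("knobtop",(115,53),.0585),("washer",(203,176),.026),
  ("n1",(346,114),.038),("n2",(399,98),.038),("n3",(414,150),.038),("n4",(364,167),.038),("screwR",(427,194),.026),("screwL",(122,192),.026),("hole",(380,134),.038)):
    w=ray(f,q,z);print(n,(toL(P0,w)*1000).round(1))
a=cv2.cvtColor(f["pixels"],cv2.COLOR_RGB2BGR)[0:180,70:470]
cv2.imwrite("pics/w1c.png",cv2.resize(a,None,fx=2,fy=2,interpolation=cv2.INTER_CUBIC))
E
```

```text
barL [59.5 72.4]
barR [  55.9 -138. ]
barLfar [70.  71.2]
barRfar [  68.6 -136.4]
recNearL [ 8.1 75.3]
recNearR [ 8.  24.5]
recFarL [56.4 67.6]
knobtop [ 35.3 121.6]
washer [-64.5  79.8]
n1 [ -8.9 -50.4]
n2 [  3.7 -93.9]
n3 [ -39.3 -110.1]
n4 [-54.2 -67.4]
screwR [ -82.7 -130. ]
screwL [-79.7 157.8]
hole [-25.6 -79.9]
```

View pics/w1c.png

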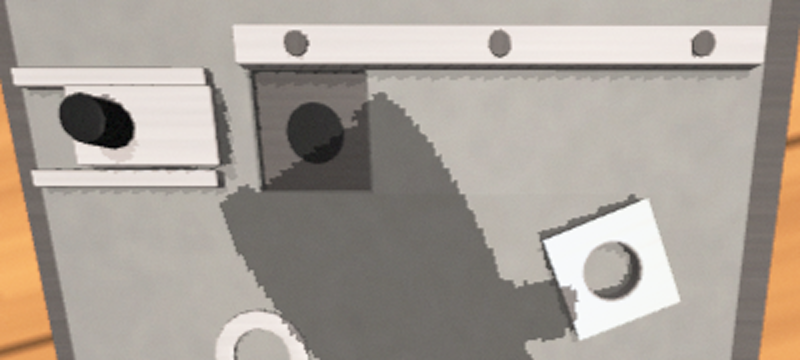

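```bash
python3 - <<'E'
from h import *
f=r.grab_frame("wrist")
c=lambda x,y:(70+x/2-.25,y/2-.25)
for n,q,z in(("barL",(252,63),.034),("barR",(758,65),.034),("barLfar",(235,25),.034),("barRfar",(763,27),.034),("recNL",(262,190),.022),("recNR",(372,190),.022),("recFL",(253,71),.022),("recFR",(366,71),.022),("knobtop",(83,118),.0585),("knobbase",(113,128),.0385),("tongue1",(208,86),.0385),("tongue2",(217,163),.0385),("railendnear",(223,186),.036),
  ("n1",(542,240),.038),("n2",(648,199),.038),("n3",(680,301),.038),("n4",(577,340),.038)):
    w=ray(f,c(*q),z);print(n,(toL(P0,w)*1000).round(1))
E
```

```text
barL [54.9 70.1]
barR [  53.6 -130.7]
barLfar [68.3 75.3]
barRfar [  67. -131.]
recNL [ 7.5 75.8]
recNR [ 7.3 27.6]
recFL [54.6 74.4]
recFR [54.5 27.4]
knobtop [ 31.3 125.3]
knobbase [ 30.6 126.8]
tongue1 [45.8 86.7]
tongue2 [17.3 86.8]
railendnear [ 8.5 86.6]
n1 [-13.7 -45.9]
n2 [  2.7 -89.5]
n3 [ -39.6 -106.2]
n4 [-56.6 -62.2]
```

Measured in the foot frame: the bar face is at x≈54, the recess centre at (31,51.5), the nut at (-27,-76) turned +21°, and the knob at (31,126). Next I go down behind the nut.

```bash
python3 -c "
from h import *
go((-.080,-.076),.06)"
```

```text
tcp [0.4864 0.022  0.1494] local [-71.3 -23.3] F [-0.5 -0.4  0.2] t 3.98 j [ 0.1   0.29 -0.32  2.06  0.13  0.81 -2.11] tilt [ 0.001 -0.    -1.   ] shift [-0.035  0.211  0.358] turn -0.002
```

Emit:
{"api": "apply_moves", "payload": {"rows": [[-0.02, 0.1, 0.15, 0, 0, 0], [-0.035, 0.21, 0.3, 0, 0, 0], [-0.035, 0.21, 0.4, 0, 0, 0], [-0.035, 0.21, 0.484, 0, 0, 0], [-0.035, 0.21, 0.484, 0, 0, 0]], "claw": 0.24}}

```text
clock: 4.6
tcp_pos: [0.4638, -0.0262, 0.027]
orientation: [3.117, -0.391, -0.004]
contact_force: [-0.1, 0.6, 0.9]
grip_width: 0.0204
gripper_force: 0.0
```

```bash
python3 - <<'E'
from h import *
go((-.03,-.076),.028)
f=r.grab_frame("wrist");save(f,"w2.png")
E
```

```text
tcp [ 0.4638 -0.0262  0.027 ] local [-81.4 -75.6] F [-0.1  0.6  0.9] t 4.6 j [ 0.12  0.47 -0.24  2.18  0.22  0.51 -2.11] tilt [-0.003 -0.    -1.   ] shift [ 0.205  0.001 -0.005] turn -0.001
```

View pics/w2.png

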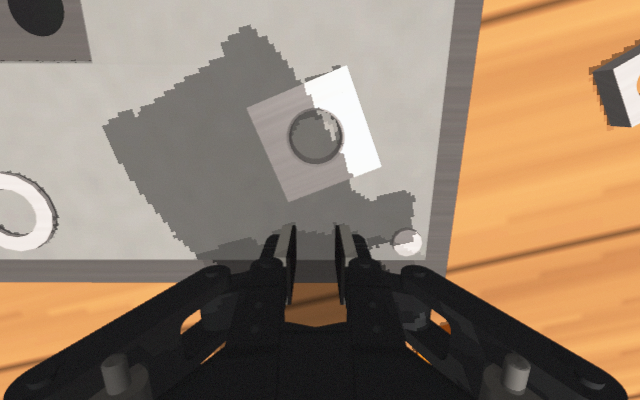

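Fingertips at (292,228) and (342,228) stand behind the nut, which is centred at (316,135). I start pushing along +x.

Emit:
{"api": "apply_moves", "payload": {"rows": [[0.03, 0, 0, 0, 0, 0], [0.06, 0, 0, 0, 0, 0], [0.09, 0, 0, 0, 0, 0], [0.12, 0, 0, 0, 0, 0], [0.15, 0, 0, 0, 0, 0]]}}

```text
clock: 5.28
tcp_pos: [0.5017, -0.0351, 0.0279]
orientation: [-3.117, 0.39, -0.0]
contact_force: [-1.7, 0.7, -0.2]
grip_width: 0.0204
gripper_force: 0.5
```

Emit:
{"api": "apply_moves", "payload": {"rows": [[0.025, 0, 0, 0, 0, 0], [0.05, 0, 0, 0, 0, 0], [0.07, 0, 0, 0, 0, 0], [0.09, 0, 0, 0, 0, 0], [0.1, 0, 0, 0, 0, 0]]}}

```text
clock: 5.9
tcp_pos: [0.5257, -0.0414, 0.0278]
orientation: [3.117, -0.39, 0.0]
contact_force: [-1.3, 0.4, 0.7]
grip_width: 0.0204
gripper_force: 0.6
```

```bash
python3 - <<'E'
from h import *
go((-.01,-.076),.028)
f=r.grab_frame("wrist");save(f,"w3.png")
E
```

```text
tcp [ 0.5257 -0.0414  0.0278] local [-17.6 -75.1] F [-1.3  0.4  0.7] t 5.9 j [ 0.15  0.54 -0.24  2.04  0.22  0.59 -2.06] tilt [ 0. -0. -1.] shift [ 0.03   0.003 -0.001] turn -0.001
```

View pics/w3.png

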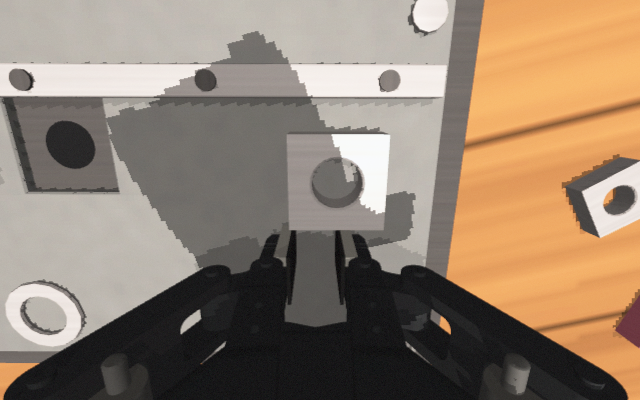

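The nut has squared up flat on the fingers: its edges are at rows 133–230, and the bar edge is at row 97, a gap of about 17 mm.

Emit:
{"api": "apply_moves", "payload": {"rows": [[0.02, 0, 0, 0, 0, 0], [0.04, 0, 0, 0, 0, 0], [0.05, 0, 0, 0, 0, 0], [0.05, 0, 0, 0, 0, 0]]}}

```text
clock: 6.45
tcp_pos: [0.538, -0.0444, 0.0279]
orientation: [-3.117, 0.39, -0.001]
contact_force: [0.1, 0.5, -0.6]
grip_width: 0.0205
gripper_force: 0.0
```

Emit:
{"api": "apply_moves", "payload": {"rows": [[0.006, 0, 0, 0, 0, 0], [0.01, 0, 0, 0, 0, 0]]}}

```text
clock: 6.7
tcp_pos: [0.5396, -0.0449, 0.0278]
orientation: [3.117, -0.39, -0.001]
contact_force: [-1.5, 1.0, 1.1]
grip_width: 0.0208
gripper_force: 0.9
```

```bash
python3 - <<'E'
from h import *
go((-.01,-.076),.028)
f=r.grab_frame("wrist");save(f,"w4.png")
g=cv2.cvtColor(f["pixels"],cv2.COLOR_RGB2GRAY)
for c in (300,330,345,375): print(c,g[60:240:2,c].tolist())
E
```

```text
tcp [ 0.5396 -0.0449  0.0278] local [ -3.3 -75.1] F [-1.5  1.   1.1] t 6.7 j [ 0.16  0.55 -0.24  2.01  0.22  0.6  -2.05] tilt [-0.001 -0.    -1.   ] shift [-0.027  0.004 -0.001] turn -0.001
300 [192, 190, 191, 191, 192, 191, 195, 192, 195, 195, 195, 130, 116, 115, 111, 113, 114, 111, 110, 111, 151, 151, 153, 152, 150, 152, 149, 151, 151, 153, 147, 148, 151, 150, 143, 83, 85, 132, 153, 153, 154, 157, 155, 150, 154, 152, 145, 147, 148, 151, 150, 152, 152, 150, 148, 146, 146, 146, 148, 151, 151, 151, 152, 152, 149, 149, 145, 145, 150, 149, 147, 146, 147, 146, 146, 146, 150, 150, 147, 149, 145, 147, 146, 146, 146, 123, 102, 88, 82, 86]
330 [189, 189, 187, 189, 186, 190, 190, 189, 190, 189, 188, 189, 190, 190, 187, 189, 191, 191, 176, 112, 236, 240, 242, 242, 241, 242, 241, 242, 242, 243, 242, 242, 242, 243, 203, 94, 82, 132, 151, 150, 155, 158, 154, 152, 154, 152, 146, 145, 147, 100, 96, 107, 107, 110, 107, 107, 108, 109, 109, 110, 111, 111, 110, 109, 110, 107, 106, 105, 109, 95, 88, 87, 93, 88, 137, 146, 152, 150, 146, 150, 146, 150, 145, 147, 148, 124, 108, 109, 89, 87]
345 [190, 189, 
[... 182 characters left out ...]
, 249, 249, 250, 250, 249, 250, 250, 249, 249, 250, 201, 167, 164, 183, 188, 186, 187, 141, 141, 111, 109, 111, 109, 107, 110, 108, 109, 107, 109, 97, 90, 86, 88, 89, 113, 137, 147, 152, 150, 148, 148, 148, 148, 148, 149, 149, 102, 89, 91, 91, 90]
375 [186, 187, 186, 187, 188, 188, 187, 187, 187, 189, 189, 189, 190, 190, 189, 189, 187, 188, 187, 142, 235, 239, 242, 242, 242, 238, 241, 241, 241, 243, 241, 242, 242, 243, 243, 111, 89, 181, 250, 250, 250, 250, 250, 250, 250, 250, 249, 249, 250, 250, 250, 251, 250, 250, 250, 250, 249, 249, 250, 250, 250, 249, 249, 250, 249, 249, 248, 247, 248, 249, 248, 248, 248, 248, 247, 173, 151, 153, 148, 150, 148, 150, 149, 147, 148, 122, 107, 106, 107, 88]
```

Emit:
{"api": "apply_moves", "payload": {"rows": [[0.006, 0, 0, 0, 0, 0], [0.006, 0, 0, 0, 0, 0]]}}

```text
clock: 7.0
tcp_pos: [0.541, -0.0452, 0.0277]
orientation: [3.117, -0.39, -0.001]
contact_force: [-2.2, 0.2, 1.2]
grip_width: 0.0207
gripper_force: 1.4
```

Emit:
{"api": "apply_moves", "payload": {"rows": [[0.004, 0, 0, 0, 0, 0], [0.004, 0, 0, 0, 0, 0]]}}

```text
clock: 7.25
tcp_pos: [0.5411, -0.0453, 0.0276]
orientation: [3.117, -0.39, -0.004]
contact_force: [-5.2, 1.7, 3.3]
grip_width: 0.0208
gripper_force: 2.8
```

The nut bears on the bar at about 5 N. I back off, lift and go round to its -y side.

Emit:
{"api": "apply_moves", "payload": {"rows": [[-0.06, 0, 0, 0, 0, 0], [-0.1, 0, -0.06, 0, 0, 0], [-0.1, 0.1, -0.2, 0, 0, 0], [-0.05, 0.25, -0.2, 0, 0, 0], [-0.05, 0.25, -0.2, 0, 0, 0]], "claw": 0.0}}

```text
clock: 7.88
tcp_pos: [0.5151, -0.1068, 0.0794]
orientation: [3.114, -0.398, 0.005]
contact_force: [0.2, -0.2, -0.0]
grip_width: 0.0003
gripper_force: 0.0
```

```bash
python3 - <<'E'
from h import *
go((.032,-.138),.028)
f=r.grab_frame("wrist");save(f,"w5.png")
E
```

```text
tcp [ 0.5151 -0.1068  0.0794] local [ -11.9 -141.1] F [ 0.2 -0.2 -0. ] t 7.88 j [ 0.29  0.45 -0.26  2.02  0.18  0.69 -1.9 ] tilt [ 0.003 -0.002 -1.   ] shift [ 0.175 -0.014  0.206] turn -0.004
```

View pics/w5.png

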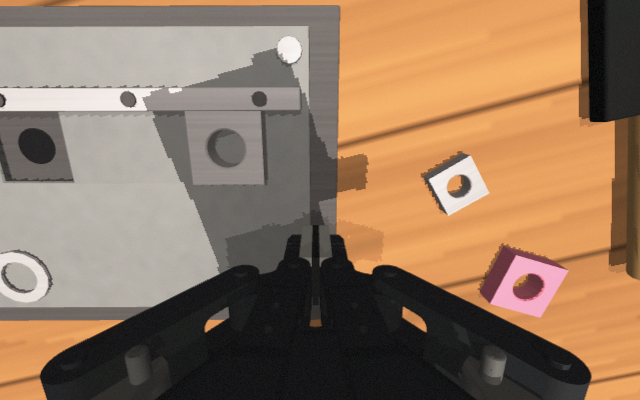

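The nut lies square on the bar at (228,147), with its -y side at column ~264.

```bash
python3 - <<'E'
from h import *
f=r.grab_frame("wrist")
for q in((185,111),(264,111),(266,185),(193,185)): print((toL(P0,ray(f,q,.038))*1000).round(1))
go((.032,-.138),.028)
E
```

```text
[ 53.3 -61.3]
[  53.1 -109. ]
[   6.9 -108. ]
[  7.1 -60.8]
tcp [ 0.5149 -0.1031  0.0786] local [ -13.  -137.6] F [-0.  -0.1 -0.9] t 7.97 j [ 0.29  0.45 -0.26  2.03  0.18  0.69 -1.91] tilt [ 0.001 -0.    -1.   ] shift [0.18  0.001 0.203] turn -0.001
```

Emit:
{"api": "apply_moves", "payload": {"rows": [[0.1, 0, 0, 0, 0, 0], [0.18, 0, 0.03, 0, 0, 0], [0.18, 0, 0.12, 0, 0, 0], [0.18, 0, 0.2, 0, 0, 0], [0.18, 0, 0.203, 0, 0, 0]]}}

```text
clock: 8.6
tcp_pos: [0.5572, -0.1123, 0.0259]
orientation: [-3.117, 0.387, 0.005]
contact_force: [-1.4, 0.1, -0.7]
grip_width: 0.0001
gripper_force: 0.0
```

Emit:
{"api": "apply_moves", "payload": {"rows": [[0, -0.03, 0, 0, 0, 0], [0, -0.06, 0, 0, 0, 0], [0, -0.09, 0, 0, 0, 0], [0, -0.12, 0, 0, 0, 0], [0, -0.15, 0, 0, 0, 0]]}}

```text
clock: 9.22
tcp_pos: [0.5682, -0.0785, 0.0277]
orientation: [3.116, -0.391, 0.002]
contact_force: [-0.6, -3.8, 6.3]
grip_width: -0.0003
gripper_force: 3.3
```

```bash
python3 - <<'E'
from h import *
go((.032,0),.028)
f=r.grab_frame("wrist");save(f,"w6.png")
E
```

```text
tcp [ 0.5682 -0.0785  0.0277] local [  32.7 -100.7] F [-0.6 -3.8  6.3] t 9.22 j [ 0.2   0.59 -0.23  1.93  0.21  0.64 -1.98] tilt [ 0.001 -0.001 -1.   ] shift [-0.004 -0.403 -0.001] turn -0.001
```

View pics/w6.png

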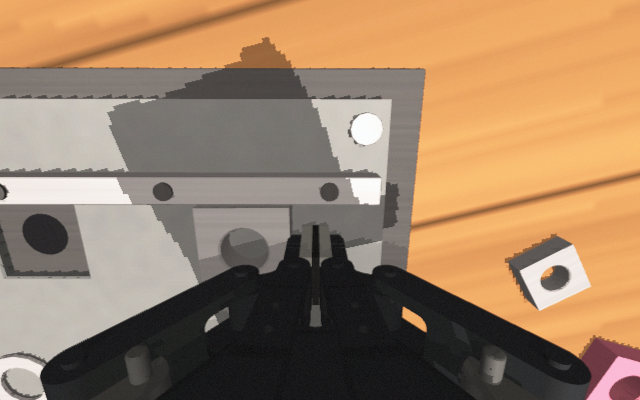

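The nut is still square on the bar, with the closed finger's side against it. I continue along +y.

Emit:
{"api": "apply_moves", "payload": {"rows": [[0, -0.03, 0, 0, 0, 0], [0, -0.06, 0, 0, 0, 0], [0, -0.09, 0, 0, 0, 0], [0, -0.12, 0, 0, 0, 0], [0, -0.15, 0, 0, 0, 0]]}}

```text
clock: 9.9
tcp_pos: [0.5775, -0.0422, 0.0277]
orientation: [3.116, -0.392, 0.002]
contact_force: [-1.6, -4.7, 6.4]
grip_width: 0.0001
gripper_force: 3.1
```

Emit:
{"api": "apply_moves", "payload": {"rows": [[0, -0.03, 0, 0, 0, 0], [0, -0.06, 0, 0, 0, 0], [0, -0.09, 0, 0, 0, 0], [0, -0.12, 0, 0, 0, 0], [0, -0.14, 0, 0, 0, 0]]}}

```text
clock: 10.52
tcp_pos: [0.5861, -0.008, 0.0277]
orientation: [3.116, -0.391, 0.002]
contact_force: [-1.7, -4.1, 5.9]
grip_width: 0.0002
gripper_force: 3.3
```

```bash
python3 - <<'E'
from h import *
go((.032,0.02),.028)
f=r.grab_frame("wrist");save(f,"w7.png")
E
```

```text
tcp [ 0.5861 -0.008   0.0277] local [ 32.7 -27.9] F [-1.7 -4.1  5.9] t 10.53 j [ 0.08  0.6  -0.23  1.9   0.21  0.66 -2.1 ] tilt [ 0.001 -0.001 -1.   ] shift [-0.003 -0.192 -0.001] turn -0.001
```

View pics/w7.png

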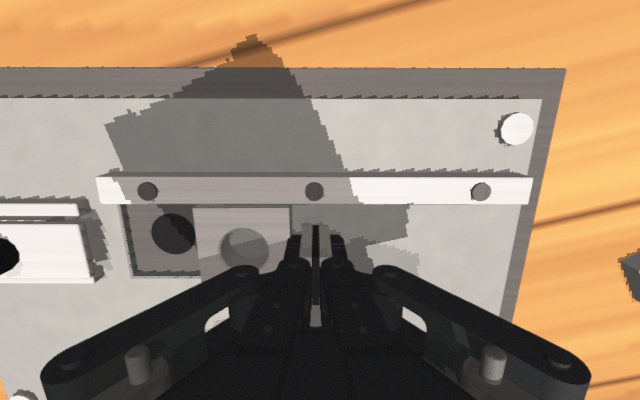

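The nut's nose (column 193) is entering the recess (columns 125–200). About 45 mm remain, so I go slower.

Emit:
{"api": "apply_moves", "payload": {"rows": [[0, -0.025, 0, 0, 0, 0], [0, -0.05, 0, 0, 0, 0], [0, -0.07, 0, 0, 0, 0], [0, -0.09, 0, 0, 0, 0], [0, -0.1, 0, 0, 0, 0]]}}

```text
clock: 11.2
tcp_pos: [0.5921, 0.0162, 0.0277]
orientation: [3.116, -0.391, 0.001]
contact_force: [-1.6, -4.2, 6.9]
grip_width: -0.0001
gripper_force: 3.3
```

Emit:
{"api": "apply_moves", "payload": {"rows": [[0, -0.01, 0, 0, 0, 0], [0, -0.02, 0, 0, 0, 0], [0, -0.03, 0, 0, 0, 0], [0, -0.04, 0, 0, 0, 0]]}}

```text
clock: 11.7
tcp_pos: [0.5946, 0.0261, 0.0276]
orientation: [3.117, -0.391, 0.001]
contact_force: [0.3, -1.5, -0.6]
grip_width: 0.0001
gripper_force: 0.5
```

```bash
python3 - <<'E'
from h import *
go((.032,0.02),.028)
f=r.grab_frame("wrist");save(f,"w8.png")
E
```

```text
tcp [0.5946 0.0261 0.0276] local [32.6  7.2] F [ 0.3 -1.5 -0.6] t 11.7 j [ 0.02  0.62 -0.23  1.88  0.21  0.67 -2.15] tilt [ 0.001 -0.    -1.   ] shift [-0.003 -0.051 -0.002] turn -0.001
```

View pics/w8.png

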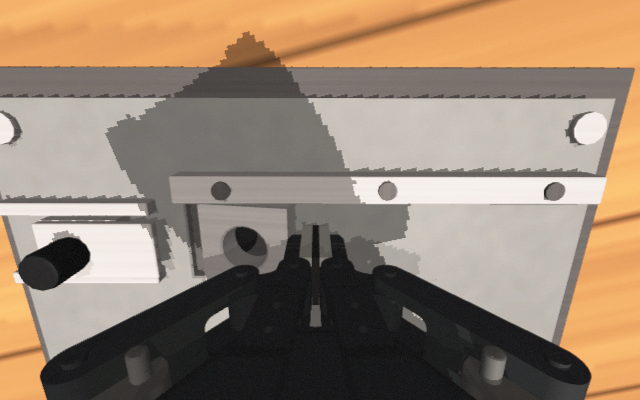

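The nut has tipped nose first, with a gap at column ~195. I push on gently.

Emit:
{"api": "apply_moves", "payload": {"rows": [[0, -0.008, 0, 0, 0, 0], [0, -0.016, 0, 0, 0, 0], [0, -0.02, 0, 0, 0, 0]]}}

```text
clock: 12.12
tcp_pos: [0.5951, 0.0317, 0.0268]
orientation: [-3.117, 0.389, 0.001]
contact_force: [-0.7, -1.5, -0.3]
grip_width: -0.0
gripper_force: 0.3
```

Emit:
{"api": "apply_moves", "payload": {"rows": [[0, -0.006, 0, 0, 0, 0], [0, -0.01, 0, 0, 0, 0]]}}

```text
clock: 12.38
tcp_pos: [0.5959, 0.0338, 0.027]
orientation: [-3.117, 0.39, 0.0]
contact_force: [-0.2, -1.4, -0.1]
grip_width: -0.0001
gripper_force: 0.3
```

Emit:
{"api": "apply_moves", "payload": {"rows": [[0, -0.006, 0, 0, 0, 0], [0, -0.01, 0, 0, 0, 0]]}}

```text
clock: 12.62
tcp_pos: [0.5967, 0.0361, 0.0271]
orientation: [-3.117, 0.39, -0.0]
contact_force: [0.2, -0.6, -0.0]
grip_width: -0.0001
gripper_force: 0.3
```

```bash
python3 - <<'E'
from h import *
go((.032,0.02),.028)
f=r.grab_frame("wrist");save(f,"w9.png")
g=cv2.cvtColor(f["pixels"],cv2.COLOR_RGB2GRAY)
print(g[225,160:310:2].tolist());print(g[245,160:310:2].tolist())
E
```

```text
tcp [0.5967 0.0361 0.0271] local [32.2 17.4] F [ 0.2 -0.6 -0. ] t 12.62 j [ 0.01  0.62 -0.23  1.87  0.21  0.67 -2.17] tilt [ 0.  0. -1.] shift [-0.001 -0.01  -0.004] turn -0.001
[153, 151, 153, 153, 153, 138, 89, 76, 90, 92, 90, 91, 92, 98, 115, 115, 116, 115, 116, 125, 155, 157, 156, 155, 156, 158, 156, 156, 157, 154, 154, 155, 154, 156, 153, 156, 153, 156, 147, 143, 138, 139, 143, 153, 153, 153, 154, 153, 153, 152, 152, 154, 153, 153, 153, 153, 154, 153, 153, 154, 151, 152, 152, 151, 109, 89, 85, 89, 102, 119, 116, 109, 88, 90, 91]
[232, 153, 154, 154, 153, 152, 151, 114, 74, 82, 91, 94, 91, 90, 100, 115, 116, 116, 116, 115, 120, 156, 157, 156, 157, 155, 156, 154, 156, 157, 142, 127, 82, 86, 89, 88, 85, 87, 85, 43, 23, 22, 18, 25, 22, 21, 22, 18, 21, 20, 22, 24, 19, 40, 115, 138, 156, 145, 124, 125, 124, 124, 126, 86, 24, 23, 22, 26, 22, 26, 64, 99, 96, 98, 94]
```

```bash
python3 - <<'E'
from h import *
f=r.grab_frame("wrist")
for n,q,z in(("recwall top",(171,225),.022),("nutfront top hi",(199,225),.036),("nutfront top lo",(199,225),.032),("nutback hi",(287,225),.038),("nutback lo",(287,225),.032),("front bottom@floor",(187,225),.016),("front bottom",(187,225),.022)):
    print(n,(toL(P0,ray(f,q,z))*1000).round(1))
E
```

```text
recwall top [38.6 94.9]
nutfront top hi [44.4 73.8]
nutfront top lo [42.7 75.5]
nutback hi [45.1 30.6]
nutback lo [42.7 31.2]
front bottom@floor [36.1 89.1]
front bottom [38.6 86.3]
```

Emit:
{"api": "apply_moves", "payload": {"rows": [[0, -0.006, 0, 0, 0, 0], [0, -0.008, 0, 0, 0, 0]]}}

```text
clock: 12.98
tcp_pos: [0.5973, 0.0384, 0.0271]
orientation: [-3.117, 0.39, -0.0]
contact_force: [0.7, -0.7, -0.8]
grip_width: -0.0
gripper_force: 0.0
```

Emit:
{"api": "apply_moves", "payload": {"rows": [[0, -0.006, 0, 0, 0, 0], [0, -0.008, 0, 0, 0, 0]]}}

```text
clock: 13.22
tcp_pos: [0.5977, 0.0402, 0.0271]
orientation: [-3.117, 0.39, -0.0]
contact_force: [0.1, 0.3, 0.6]
grip_width: -0.0001
gripper_force: 0.0
```

```bash
python3 - <<'E'
from h import *
go((-.03,0.02),.08)
f=r.grab_frame("wrist")
print([ (d["point"],d["conf"]) for d in r.landmark_of(f,"nut_mid")])
g=cv2.cvtColor(f["pixels"],cv2.COLOR_RGB2GRAY)
print(g[225,160:310:2].tolist())
E
```

```text
tcp [0.5977 0.0402 0.0271] local [32.2 21.6] F [0.1 0.3 0.6] t 13.22 j [-0.    0.62 -0.23  1.87  0.21  0.67 -2.17] tilt [ 0.  0. -1.] shift [-0.249  0.007 -0.212] turn -0.001
[([257.3, 238.6], 0.75)]
[154, 155, 155, 153, 154, 154, 154, 156, 154, 148, 103, 79, 87, 91, 90, 91, 92, 102, 114, 115, 116, 115, 115, 118, 126, 159, 160, 160, 161, 159, 160, 159, 158, 158, 160, 159, 159, 161, 161, 160, 161, 160, 140, 122, 73, 44, 38, 35, 32, 43, 47, 78, 117, 153, 162, 159, 160, 161, 159, 160, 160, 160, 161, 162, 159, 161, 161, 162, 162, 162, 141, 81, 87, 90, 88]
```

Emit:
{"api": "apply_moves", "payload": {"rows": [[0, 0.03, 0, 0, 0, 0], [0, 0.05, -0.1, 0, 0, 0], [-0.1, 0.05, -0.25, 0, 0, 0], [-0.28, -0.05, -0.35, 0, 0, 0], [-0.28, -0.07, -0.35, 0, 0, 0]]}}

```text
clock: 13.95
tcp_pos: [0.5327, 0.0764, 0.1165]
orientation: [-3.117, 0.384, -0.003]
contact_force: [0.2, 0.2, 0.1]
grip_width: 0.0004
gripper_force: 0.0
```

```bash
python3 - <<'E'
from h import *
go((.032,.152),.08)
f=r.grab_frame("wrist");save(f,"w10.png")
o=r.outline_of(f,"nut_mid")
for d in o[:2]:
    m=d["pixels"].astype(np.uint8);c=max(cv2.findContours(m,0,2)[0],key=cv2.contourArea)
    b=cv2.boxPoints(cv2.minAreaRect(c));print(d["conf"],d["rect"])
    for z in(.032,.038): print(z,[(toL(P0,ray(f,q,z))*1000).round(1).tolist() for q in b])
g=cv2.cvtColor(f["pixels"],cv2.COLOR_RGB2GRAY)
x,y,w,h=[int(v) for v in o[0]["rect"]]
print(x,y,w,h)
for rr in(y+h//6,y+h*5//6): print(rr,g[rr,x-16:x+w+16:2].tolist())
for cc in(x+w//6,x+w*5//6): print(cc,g[y-16:y+h+16:2,cc].tolist())
for n in("top","side"):
    F=r.grab_frame(n);print(n,[(d["point"],round(d["conf"],2)) for d in r.landmark_of(F,"nut_mid")], proj(F,np.r_[toW(P0,(.0313,.0515)),.024]),proj(F,np.r_[toW(P0,(.0313,.0515)),.030]))
E
```

```text
tcp [0.5327 0.0764 0.1165] local [-39.7  40.8] F [0.2 0.2 0.1] t 13.95 j [-0.03  0.41 -0.28  1.97  0.16  0.78 -2.22] tilt [ 0.002  0.001 -1.   ] shift [ 0.287 -0.444  0.147] turn 0.002
0.96 [494.7, 295.2, 42.9, 37.6]
0.032 [[-136.9, -118.7], [-131.2, -154.2], [-169.3, -166.3], [-175.5, -129.5]]
0.038 [[-132.6, -114.6], [-127.0, -149.1], [-164.1, -160.9], [-170.1, -125.0]]
0.87 [623.2, 129.3, 14.9, 43.8]
0.032 [[14.3, -191.2], [14.3, -204.8], [-18.0, -214.4], [-18.1, -200.3]]
0.038 [[14.6, -185.1], [14.7, -198.3], [-16.8, -207.7], [-16.9, -193.9]]
494 295 42 37
301 [160, 159, 159, 157, 160, 159, 163, 162, 161, 111, 110, 109, 93, 84, 78, 73, 73, 74, 69, 75, 72, 75, 72, 71, 70, 76, 73, 101, 169, 170, 171, 167, 168, 166, 169, 168, 169]
325 [22, 22, 24, 25, 27, 26, 28, 22, 25, 21, 24, 25, 23, 27, 23, 23, 23, 24, 23, 38, 73, 72, 68, 125, 162, 172, 172, 172, 172, 172, 169, 169, 172, 171, 172, 175, 176]
501 [163, 164, 167, 167, 162, 158, 153, 153, 159, 163, 161, 98, 76, 75, 73, 67, 151, 170, 161, 137, 24, 25, 23, 21, 24, 22, 24, 23, 22, 22, 24, 26, 21, 25, 20]
529 [166, 156, 148, 151, 156, 161, 165, 164, 165, 157, 77, 74, 75, 171, 173, 172, 172, 173, 170, 170, 162, 169, 173, 172, 172, 172, 114, 25, 24, 21, 18, 19, 23, 22, 26]
top [([397.9, 211.8], 0.7), ([271.0, 204.3], 0.66), ([416.4, 246.4], 0.58)] [[290.56286535 170.24350161]] [[290.44741948 169.61745529]]
side [([253.4, 239.4], 0.7), ([356.3, 192.6], 0.63), ([334.0, 277.7], 0.53), ([319.5, 184.1], 0.22)] [[355.42785837 191.77591211]] [[355.46703401 189.66939411]]
```

```bash
python3 - <<'E'
from h import *
f=r.grab_frame("wrist")
g=cv2.cvtColor(f["pixels"],cv2.COLOR_RGB2GRAY)
c=np.array([[a,b,.032] for a,b in((.0085,.0295),(.0085,.0755),(.0545,.0755),(.0545,.0295))])
q=proj(f,[np.r_[toW(P0,a),a[2]] for a in c]);print(q.round(1).tolist())
x0,y0=q.min(0).astype(int);x1,y1=q.max(0).astype(int)
for rr in(y0+8,y1-10): print("row",rr,x0-16,g[rr,x0-16:x1+16:2].tolist())
for cc in(x0+8,x1-8): print("col",cc,y0-16,g[y0-16:y1+16:2,cc].tolist())
E
```

```text
[[324.9, 137.2], [264.0, 137.4], [260.8, 72.2], [325.3, 72.0]]
row 79 244 [111, 109, 110, 110, 107, 108, 112, 110, 112, 110, 157, 159, 158, 160, 159, 158, 160, 158, 160, 160, 161, 161, 205, 247, 247, 247, 247, 247, 247, 247, 248, 248, 247, 248, 248, 248, 248, 248, 248, 248, 248, 241, 159, 198, 199, 196, 194, 196, 195]
row 127 244 [92, 90, 81, 88, 110, 112, 109, 110, 109, 110, 106, 151, 149, 150, 150, 152, 150, 151, 149, 150, 151, 152, 151, 154, 151, 152, 153, 151, 152, 153, 152, 153, 154, 155, 154, 153, 154, 154, 154, 163, 249, 238, 175, 196, 196, 198, 198, 200, 199]
col 268 55 [175, 158, 155, 153, 154, 156, 156, 155, 90, 102, 157, 159, 158, 153, 158, 151, 152, 155, 154, 156, 154, 149, 148, 152, 151, 152, 153, 151, 150, 148, 152, 150, 147, 146, 148, 149, 149, 146, 149, 150, 148, 146, 104, 109, 108, 108, 107, 105, 108]
col 317 55 [236, 236, 234, 235, 238, 238, 239, 237, 145, 212, 247, 247, 248, 248, 248, 247, 247, 248, 248, 248, 248, 248, 247, 248, 248, 248, 248, 248, 248, 248, 204, 204, 153, 153, 154, 153, 154, 150, 151, 154, 147, 148, 87, 110, 109, 110, 109, 108, 109]
```

The nut's outline agrees with the seated height on all four sides (edges 263–327 and 74–138 against 264–325 and 72–137 predicted). Next is the keeper, so I check the room beside the tumbler first.

```bash
python3 - <<'E'
from h import *
for n in("top","side"):
    F=r.grab_frame(n)
    for d in r.landmark_of(F,"tumbler_mid")[:1]: print(n,d["point"],d["conf"],(toL(P0,ray(F,d["point"],.05))*1000).round(1))
    for d in r.search_frame(F,"tumbler_mid")[:1]: print(d["rect"],d["conf"])
f=r.grab_frame("wrist");g=cv2.cvtColor(f["pixels"],cv2.COLOR_RGB2GRAY)
q=proj(f,[np.r_[toW(P0,a),.0585] for a in((.0313,.126),(.0313,.117),(.0313,.135))]);print(q.round(1))
m=((g<45)[:, :260]).astype(np.uint8);k,l,s,c=cv2.connectedComponentsWithStats(m)
print([(s[i].tolist(),c[i].round(1).tolist()) for i in range(1,k) if s[i,4]>100])
go((.032,.160),.10)
E
```

```text
top [184.7, 159.8] 0.85 [-16.3 317.2]
[168.3, 136.8, 33.4, 36.4] 0.92
side [343.1, 137.5] 0.87 [-20.1 319.1]
[335.0, 116.5, 23.2, 39.0] 0.76
[[179.7 105.2]
 [193.5 105.2]
 [165.8 105.2]]
[([168, 92, 35, 27, 732], [185.2, 105.2]), ([41, 265, 219, 135, 17784], [174.4, 346.8])]
tcp [0.5341 0.0741 0.1144] local [-37.7  38.9] F [ 0.2 -0.3 -0.7] t 14.65 j [-0.03  0.42 -0.28  1.97  0.16  0.78 -2.22] tilt [-0. -0. -1.] shift [ 0.278 -0.485  0.058] turn -0.001
```

Emit:
{"api": "apply_moves", "payload": {"rows": [[0.1, -0.15, 0, 0, 0, 0], [0.2, -0.3, 0, 0, 0, 0], [0.278, -0.44, 0, 0, 0, 0], [0.278, -0.49, 0.06, 0, 0, 0], [0.278, -0.49, 0.1, 0, 0, 0]]}}

```text
clock: 15.28
tcp_pos: [0.6303, 0.1765, 0.088]
orientation: [3.117, -0.387, -0.003]
contact_force: [0.3, -0.6, -1.1]
grip_width: 0.0001
gripper_force: 0.0
```

Emit:
{"api": "apply_moves", "payload": {"rows": [[0, 0, 0.1, 0, 0, 0], [0, 0, 0.166, 0, 0, 0], [0, 0, 0.166, 0, 0, 0]]}}

```text
clock: 15.65
tcp_pos: [0.6301, 0.1742, 0.0464]
orientation: [3.115, -0.391, -0.005]
contact_force: [-0.5, 0.0, 0.5]
grip_width: 0.0008
gripper_force: 0.0
```

```bash
python3 -c "
from h import *
go((.032,.126),.047)"
```

```text
tcp [0.6301 0.1742 0.0464] local [ 30.7 159.5] F [-0.5  0.   0.5] t 15.65 j [-0.19  0.66 -0.25  1.72  0.22  0.79 -2.36] tilt [-0.003 -0.002 -1.   ] shift [ 0.005  0.134 -0.002] turn -0.001
```

Emit:
{"api": "apply_moves", "payload": {"rows": [[0, 0.025, 0, 0, 0, 0], [0, 0.05, 0, 0, 0, 0], [0, 0.075, 0, 0, 0, 0], [0, 0.1, 0, 0, 0, 0], [0, 0.11, 0, 0, 0, 0]]}}

```text
clock: 16.27
tcp_pos: [0.6253, 0.1487, 0.0486]
orientation: [-3.117, 0.391, -0.002]
contact_force: [0.9, 1.5, 2.1]
grip_width: -0.0002
gripper_force: 1.3
```

Emit:
{"api": "apply_moves", "payload": {"rows": [[0, 0.01, 0, 0, 0, 0], [0, 0.015, 0, 0, 0, 0], [0, 0.02, 0, 0, 0, 0]]}}

```text
clock: 16.65
tcp_pos: [0.6239, 0.1444, 0.0483]
orientation: [-3.117, 0.39, -0.001]
contact_force: [1.2, 1.9, 3.4]
grip_width: -0.0002
gripper_force: 1.5
```

Emit:
{"api": "apply_moves", "payload": {"rows": [[0, 0.01, 0, 0, 0, 0], [0, 0.02, 0, 0, 0, 0], [0, 0.024, 0, 0, 0, 0]]}}

```text
clock: 17.02
tcp_pos: [0.6224, 0.1394, 0.0483]
orientation: [-3.116, 0.389, -0.001]
contact_force: [1.9, 5.7, 1.9]
grip_width: 0.0
gripper_force: 3.1
```

Emit:
{"api": "apply_moves", "payload": {"rows": [[0, 0.008, 0, 0, 0, 0], [0, 0.012, 0, 0, 0, 0]]}}

```text
clock: 17.27
tcp_pos: [0.6223, 0.139, 0.0485]
orientation: [-3.113, 0.386, -0.004]
contact_force: [4.9, 9.7, -0.7]
grip_width: 0.0001
gripper_force: 4.9
```

```bash
python3 - <<'E'
from h import *
go((.032,.110),.047)
F=r.grab_frame("side")
for z in (.0485,):
  for y in (.1,.105,.11,.115,.126): print(y,proj(F,np.r_[toW(P0,(.031,y)),z]).round(1))
g=F["pixels"].max(2)[155:185,335:385];ys,xs=np.where(g<35);print(xs.mean()+335,ys.mean()+155,len(xs))
E
```

```text
tcp [0.6223 0.139  0.0485] local [ 31.8 123.5] F [ 4.9  9.7 -0.7] t 17.27 j [-0.13  0.64 -0.25  1.77  0.21  0.76 -2.31] tilt [ 0.003  0.005 -1.   ] shift [0.001 0.054 0.006] turn 0.0
0.1 [[356.5 173.8]]
0.105 [[356.7 172.9]]
0.11 [[356.8 172. ]]
0.115 [[356.9 171.1]]
0.126 [[357.1 169.1]]
356.9655172413793 166.43103448275863 58
```

The keeper has stopped where its end stop should be, with force rising to about 11 N. I retreat and check.

Emit:
{"api": "apply_moves", "payload": {"rows": [[0, -0.06, 0, 0, 0, 0], [0, -0.1, -0.08, 0, 0, 0], [-0.05, -0.05, -0.25, 0, 0, 0], [-0.2, 0.2, -0.28, 0, 0, 0], [-0.28, 0.33, -0.28, 0, 0, 0]]}}

```text
clock: 17.95
tcp_pos: [0.531, 0.0706, 0.1179]
orientation: [3.115, -0.391, -0.003]
contact_force: [0.1, 0.2, -0.2]
grip_width: -0.0003
gripper_force: 0.0
```

Emit:
{"api": "apply_moves", "payload": {"rows": [[0, 0, 0, 0, 0, 0], [0, 0, 0, 0, 0, 0]]}}

```text
clock: 18.2
tcp_pos: [0.5331, 0.0728, 0.1178]
orientation: [3.117, -0.39, -0.001]
contact_force: [0.1, -0.3, 0.5]
grip_width: 0.0001
gripper_force: 0.0
```

```bash
python3 - <<'E'
from h import *
go((.032,.110),.12)
f=r.grab_frame("wrist");g=f["pixels"].max(2)
for y in(.101,.126):
  for z in (.0585,.0385): print(y,z,proj(f,[np.r_[toW(P0,a),z] for a in((.0313,y),(.0313,y-.009),(.0313,y+.009))]).round(0).tolist())
m=((g<50)[:260,:400]).astype(np.uint8);k,l,s,c=cv2.connectedComponentsWithStats(m)
print([(s[i].tolist(),c[i].round(1).tolist()) for i in range(1,k) if s[i,4]>80])
c=np.array([[a,b,.032] for a,b in((.0085,.0295),(.0085,.0755),(.0545,.0755),(.0545,.0295))])
q=proj(f,[np.r_[toW(P0,a),a[2]] for a in c]);print(q.round(1).tolist())
x0,y0=q.min(0).astype(int);x1,y1=q.max(0).astype(int);G=cv2.cvtColor(f["pixels"],cv2.COLOR_RGB2GRAY)
for rr in(y0+8,(y0+y1)//2,y1-6): print(rr,x0-16,G[rr,x0-16:x1+16:2].tolist())
E
```

```text
tcp [0.5331 0.0728 0.1178] local [-38.4  37.4] F [ 0.1 -0.3  0.5] t 18.2 j [-0.02  0.41 -0.29  1.97  0.16  0.78 -2.22] tilt [-0.001 -0.    -1.   ] shift [ 0.281 -0.291 -0.009] turn -0.001
0.101 0.0585 [[218.0, 104.0], [231.0, 104.0], [204.0, 104.0]]
0.101 0.0385 [[226.0, 104.0], [239.0, 104.0], [214.0, 104.0]]
0.126 0.0585 [[180.0, 104.0], [193.0, 104.0], [166.0, 104.0]]
0.126 0.0385 [[192.0, 104.0], [204.0, 104.0], [180.0, 104.0]]
[([204, 91, 32, 27, 674], [219.7, 103.9]), ([282, 90, 29, 31, 638], [295.1, 105.5]), ([312, 225, 8, 35, 237], [315.2, 242.7]), ([284, 235, 22, 25, 351], [293.0, 248.1]), ([326, 235, 22, 25, 356], [337.6, 248.1])]
[[324.4, 135.2], [264.5, 135.3], [261.5, 71.1], [324.9, 71.0]]
79 245 [111, 110, 111, 109, 110, 109, 110, 110, 112, 115, 156, 156, 157, 155, 158, 158, 159, 158, 160, 160, 158, 158, 167, 183, 246, 246, 247, 247, 247, 247, 247, 247, 247, 248, 248, 248, 248, 248, 248, 248, 248, 134, 196, 197, 198, 198, 198, 198]
103 245 [146, 147, 148, 146, 147, 148, 147, 146, 148, 149, 147, 149, 151, 149, 148, 149, 148, 139, 61, 26, 30, 33, 31, 34, 34, 35, 34, 34, 31, 32, 35, 50, 67, 72, 243, 248, 248, 249, 248, 248, 248, 151, 199, 196, 195, 197, 196, 194]
129 245 [67, 98, 85, 85, 92, 108, 108, 85, 85, 92, 105, 149, 148, 146, 148, 146, 147, 147, 146, 149, 148, 148, 148, 150, 151, 150, 151, 150, 149, 150, 149, 150, 149, 152, 151, 152, 152, 153, 153, 204, 246, 155, 195, 197, 198, 202, 201, 201]
```

The knob's left edge is at column 204, which matches y = 101, its shut position. The nut's outline is unchanged, so it is still seated. I hand in.

```bash
python3 -c "
from bench import r
print(r.hand_in())"
```

```text
the job is handed in; nothing more can be done
None
```

The nut sits fully home in the recess with the keeper shut against its stop over it, by the camera and force checks. The arm stayed clear of the washer, tumbler and paddle, and I handed the job in at about 18 s without getting a verdict back.

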